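# Charge the ball drop loader and hold its gate open

## Task

Put one of the three large steel balls from the wooden rack into each of the three wells of the drop loader; leave the small ball in the rack and do not disturb the tape roll, the beech stick and the steel block. Then pull the loader's spring-return slide out by its upright black grip until its pointer bar stands on the scribed mark, so that all three balls drop into the bays below. Finish while still holding the slide at the mark: do not let go, it springs shut.

Things in the scene. Friction and masses are not known exactly. Their poses are not given: they have to be found in the camera images.
- loader: Drop loader, aluminium and dark steel, screwed to the bench. Origin on the bench, below the middle well; -x: the way its slide pulls out; y: along the row of wells. Top plate 90 x 172 x 10 mm (x -28 to +62 mm), upper face 46 mm above the bench. One bay below each well; a dropped ball's centre is there about 16 mm above the bench. In front a block, 28 mm high, rails to 34 mm, carries the slide's arm
- well_0 (a point): centre of the mouth of the left well (loader y = +50 mm), at the top plate's upper face. Each well is round, 26 mm wide; the shut slide is its floor, 12 mm below the mouth, so a ball in it stands 8 mm proud of the plate
- well_1 (a point): centre of the mouth of the middle well (loader y = 0), at the top plate's upper face
- well_2 (a point): centre of the mouth of the right well (loader y = -50 mm), at the top plate's upper face
- gate (a joint): travel (m) of the spring-return slide along the loader's -x: 0 = shut, 0.035 = pointer bar on the mark, its slots under the wells, balls fall through; stop at 0.048. The spring pulls back with about 4 N when shut and 11 N at the mark; let go, it shuts
- grip_center (a point): centre of the upright black grip plate on the slide's arm: 10 mm thick along the loader's x, 36 mm wide along y, 32 mm high. This point is 53 mm above the bench and, when shut, at loader x = -72 mm; axes as the loader's; it moves with the slide. A black pointer bar crosses the arm under the grip's middle
- mark (a point): the scribed mark, a black line along y at both sides of the front block's upper face (28 mm above the bench), 35 mm in front of where the pointer bar stands when the slide is shut; this point is its middle
- ball_rack: wooden rack fixed to the bench: board 50 x 200 x 12 mm, origin at the centre of its underside, long along its y; on it stand four small square steel cups (15 x 15 mm, 8 mm high, rims 20 mm above the bench), 48 mm apart along y, each with one ball on it, in any order; the cups are narrower than the large balls
- ball_0_center (a point): centre of one of the three large steel balls, alike: 20 mm diameter, 33 g; on its cup in the rack its centre is 29 mm above the bench (9 mm above the rim of its cup)
- ball_1_center (a point): centre of one of the three large steel balls, alike: 20 mm diameter, 33 g; on its cup in the rack its centre is 29 mm above the bench (9 mm above the rim of its cup)
- ball_2_center (a point): centre of one of the three large steel balls, alike: 20 mm diameter, 33 g; on its cup in the rack its centre is 29 mm above the bench (9 mm above the rim of its cup)
- small_ball_center (a point): centre of the small steel ball, 14 mm diameter, on one of the four cups (centre 25 mm above the bench); it stays there
- upright_box_top (a point): obstacle that never moves: centre of the top of a plain grey box, about 97 mm along x, 49 mm along y (turned 0.2 rad) and 95 mm high, with a wooden block 31 mm high at its left, at the back between loader and rack: carry things past above it or in front of it
- masking_roll: bystander: roll of masking tape lying flat, 104 mm across, 25 mm high, origin at the centre of its underside
- beech_stick: bystander: plain beech stick lying flat, 18 x 125 x 12 mm, origin at the centre of its underside
- bench_block: bystander: square steel bench block, 75 x 75 x 19 mm, origin at the centre of its underside

How it is judged:
By the outcome, as a careful person would: the job done as asked, in the order asked, and still so for the second after the job is handed in, while the arm keeps its last pose, push and grip.
It also fails if it takes over 72 s, if anything falls off the work surface, if the arm or the gripper's body presses on something with over 40 N, if the wrist force passes 120 N, or if a joint passes its speed limit or range.

## Robot

A 7-joint arm with a two-finger parallel gripper is mounted at the origin on a cart in front of the work surface, level with it; the furniture and walls round the work are solid. World frame = base frame: x ahead of the robot, y to its left, z up, the work surface at z = 0. Lengths are in mm, angles in rad, forces in N, time in s.
With the tool pointing down it reaches from about 425 to 875 mm from the base axis. Payload 8.4 kg.
Tool frame: the origin (TCP) lies at the very end of the fingers, on their centre line; the grasp point (between the pads) lies 19 mm behind it; z points along the fingers, y is the direction in which the jaws open and shut (so a half turn about z gives the same grasp; the last joint's range is limited). The gripper opens to 85 mm and grips with 20 to 120 N. Pads are 22 mm wide; open, the fingers measure 114 mm over their backs; the gripper's body (76 mm by 85 mm) begins 54 mm behind the grasp point. The pads swing forward as they close: fully open they stand 13 mm farther back than shut.
Start: joints at [-1.423, 0.333, 0.04, 1.465, -0.013, 1.343, -0.059], TCP at [158.799, 630.275, 231.308] pointing down, gripper open.
Joint ranges: [-2.58, 2.58], [-0.38, 2.09], [-1.3, 1.39], [0.25, 2.4], [-1.5, 4.64], [0.08, 2.09], [-2.65, 2.65]. Speed limits (rad/s): [2.22, 2.22, 2.79, 2.79, 3.14, 3.14, 3.14].

## Interface

Orientations are given as a unit quaternion [w, x, y, z].
In Python, from bench import manip, cams, job gives the robot as it stands. The module is installed in compiled form; this text tells all that it offers.
- The arm moves only by the tool step_arm, never from a script. Its argument "motion" is a list of rows, each an object with "offset": the shift along the tool's x, y, z in mm, a list of three; "rot": the turn, a rotation vector about the tool's x, y, z in rad, a list of three. In form: [{"offset": [dx, dy, dz], "rot": [rx, ry, rz]}, ...]. A call has 1 to 12 rows; each row shifts and turns the commanded pose from where the row before left it, along the tool's axes as they then stand; what a row does not reach is not made up. A row lasts 1/8 s, in which the tool goes at most 62.5 mm and 10.7 degrees, less where a joint would pass 70% of its speed; a pose out of reach is approached as far as the arm can. A call is refused whole if a number of a shift passes 62.5 or a number of a turn 0.188, either way. A call with a gripper value outside its range is refused whole. "jaw" is the finger opening in mm, from 0 to 85.4, set as the call begins (left out, the last holds). The fingers move at their own pace and stop on an object; "grip_force" is the grip in N (left out, the last holds). Time passes only in rows, so rows that do not move let the fingers close. It gives the time, the measured TCP pose, the force and the opening at its end, in the units of the state.
- manip.get_state(): the state, without advancing time (a new reading comes with each control period).
- cams.capture(name): name is "scene" or "top" or "wrist"; returns the picture (384x512x3 uint8, red, green, blue); there is no depth.
- cams.camera_info(name): a dict with "mtx" (3x3 intrinsics, pixels), "dist" ([k1, k2, p1, p2, k3] as OpenCV has them; the pictures are not rectified), "extrinsics" (4x4, takes a point from world to camera coordinates). Camera axes: x right, y up, looking along -z (the intrinsics and any distortion apply to the point x, -y, -z); pixel columns grow to the right and rows downward; lengths in mm; the calibration is good to about 2 mm. A picture is of the moment at which its call begins: read the wrist's pose just before it. camera_info takes no time and is no camera call; for the wrist camera it gives the pose at the moment of the call.
- job.finish_job(): hands the job in, once; it reports no verdict.
The state is a dict: "time_s": time; "joint_pos": joint angles; "joint_velocities": joint speeds; "tau": joint torques, N m; "tcp_pos": TCP position; "tool_rot": TCP orientation; "ft_force": force on the tool from outside, world axes, zero at the start; "torque": the same for the moment, N m; "gripper_width": opening from 0.0 (shut) to 1.0 (fully open).
Only numpy, scipy, OpenCV 4.12 (cv2) and the standard library are available. Lean on these libraries where they do the work, as an engineer would, in place of code of your own. Each camera call takes 0.05 s, during which the arm holds its last target. There are 200 camera calls.

## Working session

There is one attempt and no reset: what is moved stays moved. The work goes in short steps, Python scripts to look and compute and a tool call to move; the robot and the scene stay as the last step left them, time stands still between calls to the robot, and variables do not carry over. Pictures are saved under pics/ and viewed, about 8 in all and at most 12, crops included, and the job is handed in when it is done.

Besides the shell and the picture viewer there is one more tool, called after "Request:" by a JSON object that holds its "fn" and its "kwargs". step_arm: Moves the arm, as the interface text tells. Its arguments: {"type":"object","properties":{"motion":{"type":"array","items":{"type":"object","properties":{"offset":{"type":"array","items":{"type":"number"}},"rot":{"type":"array","items":{"type":"number"}}}}},"jaw":{"type":"number"},"grip_force":{"type":"number"}},"required":["motion"]}

```bash
mkdir -p pics; python3 - <<'E'
from bench import manip,cams,job
import cv2,numpy as np
for n in("scene","top"):
    im=cams.capture(n); cv2.imwrite(f"pics/{n}0.png",im[:,:,::-1]); i=cams.camera_info(n)
    print(n,np.round(i["mtx"],1).tolist(),i["dist"],np.round(i["extrinsics"],3).tolist())
print(manip.get_state())
E
```

```text
scene [[429.6, 0.0, 254.0], [0.0, 429.6, 189.7], [0.0, 0.0, 1.0]] [-0.04469531  0.          0.          0.          0.        ] [[0.47, -0.883, 0.017, -291.815], [0.466, 0.264, 0.845, -351.613], [-0.75, -0.389, 0.535, -1091.855], [0.0, 0.0, 0.0, 1.0]]
top [[366.1, 0.0, 256.9], [0.0, 366.1, 189.7], [0.0, 0.0, 1.0]] [-0.05081775  0.          0.          0.          0.        ] [[0.014, -1.0, 0.008, -23.191], [0.993, 0.015, 0.119, -594.705], [-0.119, 0.006, 0.993, -1213.974], [0.0, 0.0, 0.0, 1.0]]
{'time_s': 0.1, 'joint_pos': array([-1.42315512,  0.33383732,  0.03988178,  1.46620616, -0.01340462,
        1.3433119 , -0.05848082]), 'joint_velocities': array([ 1.93383316e-03, -4.72122595e-04, -1.33589512e-03, -2.61709092e-03,
        2.27010891e-05, -1.33330698e-03,  2.14258715e-04]), 'tau': array([ 5.70368735e-03, -6.60024762e+01,  1.37121812e+00, -4.06474471e+01,
        1.71935465e-02,  8.92948505e-03, -7.04244462e-05]), 'tcp_pos': array([158.74669013, 629.8753581 , 230.50080695]), 'tool_rot': array([-4.34276352e-05,  1.23110341e-01,  9.92392706e-01, -7.47072376e-04]), 'ft_force': array([ 0.13080725, -0.50239056, -0.02904508]), 'torque': array([ 0.04630502,  0.03818783, -0.01180547]), 'gripper_width': 0.9982579262394636}
```

View pics/top0.png

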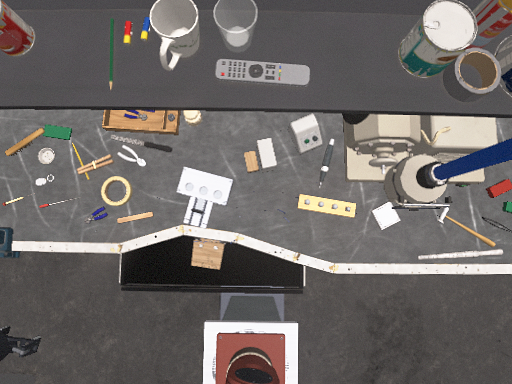

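View pics/scene0.png

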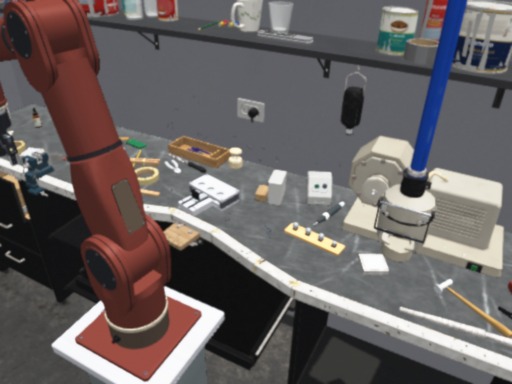

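The top view shows the loader plate near (205,187) with its slide arm toward (197,215), the rack near (327,205) with four balls, the grey box near (266,152), and the base at the bottom. I'll write the helpers and zoom in.

```bash
cat > h.py <<'E'
from bench import manip,cams,job
import cv2,numpy as np
from scipy.spatial.transform import Rotation as R
def cam(n):
    i=cams.camera_info(n); return np.array(i["mtx"]),np.array(i["dist"],float),np.array(i["extrinsics"])
def ray(c,px,z):
    K,D,E=c
    u=cv2.undistortPoints(np.array(px,float).reshape(-1,1,2),K,D).reshape(-1,2)
    d=np.c_[u[:,0],-u[:,1],-np.ones(len(u))]@E[:3,:3]
    o=-E[:3,:3].T@E[:3,3]
    return o+d*((z-o[2])/d[:,2])[:,None]
def proj(c,P):
    K,D,E=c; P=np.array(P,float).reshape(-1,3)
    q=P@E[:3,:3].T+E[:3,3]; q=q*[1,-1,-1]
    return cv2.projectPoints(q,np.zeros(3),np.zeros(3),K,D)[0].reshape(-1,2)
def pose():
    s=manip.get_state(); q=s["tool_rot"]; return s["tcp_pos"],R.from_quat([q[1],q[2],q[3],q[0]]),s
def snap(n,f):
    c=cam(n); im=cams.capture(n)[:,:,::-1].copy(); cv2.imwrite(f"pics/{f}.png",im); return c,im
E
python3 - <<'E'
from h import *
im=cv2.imread("pics/top0.png"); c=cam("top")
a=cv2.resize(im[155:235,170:370],None,fx=4,fy=4,interpolation=cv2.INTER_CUBIC)
cv2.imwrite("pics/crop0.png",a)
for n,p,z in(("plate",(205,187),46),("rack",(327,205),12),("rackL",(300,202),12),("rackR",(355,209),12)): print(n,ray(c,p,z).round(0))
p,r,s=pose(); print(p,r.as_matrix().round(3)); w=cam("wrist"); print(np.round(w[0],1),w[1]); E=w[2]; o=-E[:3,:3].T@E[:3,3]
print("cam in tool",r.inv().apply(o-p).round(1)); print((r.as_matrix().T@E[:3,:3].T).round(3))
E
```

```text
plate [[600. 162.  46.]]
rack [[ 548. -259.   12.]]
rackL [[ 557. -165.   12.]]
rackR [[ 536. -356.   12.]]
[158.74669013 629.8753581  230.50080695] [[-0.97   0.244 -0.   ]
 [ 0.244  0.97  -0.001]
 [-0.    -0.001 -1.   ]]
[[267.8   0.  256.2]
 [  0.  267.8 189.7]
 [  0.    0.    1. ]] [0.01509029 0.         0.         0.         0.        ]
cam in tool [  81.4   -0.4 -142.5]
[[-0.     0.949  0.316]
 [ 1.     0.    -0.   ]
 [-0.     0.316 -0.949]]
```

View pics/crop0.png

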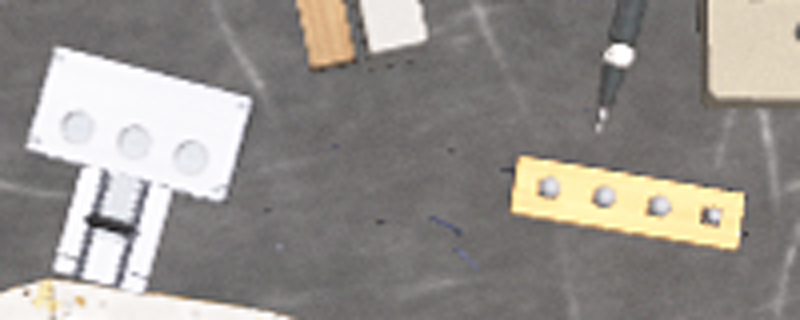

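Wells are at crop px (77,127), (134,141) and (190,156). The large balls are at (550,187), (604,196) and (658,206), and the small ball is at the right end (713,216).

```bash
python3 - <<'E'
from h import *
c=cam("top"); f=lambda L,z: ray(c,(np.array(L,float)+.5)/4-.5+[170,155],z)
W=f([(77,127),(134,141),(190,156)],46); B=f([(550,187),(604,196),(658,206)],29); S=f([(713,216)],25)
print(W.round(1),B.round(1),S.round(1))
d=W[0]-W[2]; print("loader yaw",np.arctan2(-d[0],d[1]),np.linalg.norm(d)); d=B[0]-S[0]; print("rack yaw",np.arctan2(-d[0],d[1]),np.linalg.norm(d))
print(f([(110,222)],34))
E
```

```text
[[601.7 216.4  46. ]
 [590.5 167.7  46. ]
 [578.4 119.9  46. ]] [[ 558.3 -186.9   29. ]
 [ 551.2 -233.3   29. ]
 [ 543.3 -279.7   29. ]] [[ 535.6 -328.1   25. ]]
loader yaw -0.23627415853657344 99.23210561295927
rack yaw -0.15891460323085346 143.03802996601092
[[522.33625067 187.59679613  34.        ]]
```

Request:
{"fn": "step_arm", "kwargs": {"motion": [{"offset": [-55, -7, 0], "rot": [0, 0, 0.087]}, {"offset": [-55, -7, 0], "rot": [0, 0, 0.087]}, {"offset": [-55, -7, 0], "rot": [0, 0, 0.087]}, {"offset": [-54, -7, 0], "rot": [0, 0, 0.087]}, {"offset": [-54, -7, 0], "rot": [0, 0, 0.087]}, {"offset": [-53, -7, 0], "rot": [0, 0, 0.087]}, {"offset": [-53, -7, 0], "rot": [0, 0, 0.087]}, {"offset": [-52, -7, 0], "rot": [0, 0, 0.087]}, {"offset": [-52, -7, 0], "rot": [0, 0, 0.087]}], "jaw": 45, "grip_force": 40}}

```text
time_s: 1.23
tcp_pos: [516.4, 315.7, 230.9]
tool_rot: [-0.0, 0.494, 0.87, -0.0]
ft_force: [1.0, -0.8, 0.8]
gripper_width: 0.528
```

Request:
{"fn": "step_arm", "kwargs": {"motion": [{"offset": [-52, -7, 0], "rot": [0, 0, 0.087]}, {"offset": [-52, -7, 0], "rot": [0, 0, 0.087]}, {"offset": [-51, -7, 0], "rot": [0, 0, 0.087]}, {"offset": [-51, -7, 0], "rot": [0, 0, 0.087]}, {"offset": [-50, -7, 0], "rot": [0, 0, 0.087]}, {"offset": [-50, -7, 0], "rot": [0, 0, 0.087]}, {"offset": [-50, -7, 0], "rot": [0, 0, 0.087]}, {"offset": [-50, -7, 0], "rot": [0, 0, 0.087]}, {"offset": [-50, -7, 0], "rot": [0, 0, 0.087]}, {"offset": [0, 0, 0], "rot": [0, 0, 0]}]}}

```text
time_s: 2.48
tcp_pos: [540.3, -135.2, 231.5]
tool_rot: [0.0, 0.79, 0.613, -0.0]
ft_force: [0.7, 1.3, -0.3]
gripper_width: 0.526
```

```bash
cat >> h.py <<'E'
def to(x,y,z,yaw=None):
    "tool-frame shift to target TCP; yaw: wanted heading of tool y"
    p,r,s=pose(); m=r.as_matrix()
    print("tcp",p.round(1),"tilt",m[2].round(3),"yheading %.3f"%np.arctan2(m[1,1],m[0,1]),"F",s["ft_force"].round(1),"t",round(s["time_s"],2))
    print("  shift",r.inv().apply(np.array([x,y,z])-p).round(1))
E
python3 -c "
from h import *
to(560,-200,130)"
```

```text
tcp [ 540.3 -135.2  231.5] tilt [-0.001  0.    -1.   ] yheading -0.250 F [ 0.7  1.3 -0.3] t 2.48
  shift [-57.8  35.1 101.6]
```

Request:
{"fn": "step_arm", "kwargs": {"motion": [{"offset": [-20, 10, 33], "rot": [0, 0, 0]}, {"offset": [-25, 12, 33], "rot": [0, 0, 0]}, {"offset": [-25, 12, 33], "rot": [0, 0, 0]}, {"offset": [0, 0, 0], "rot": [0, 0, 0]}, {"offset": [0, 0, 0], "rot": [0, 0, 0]}]}}

```text
time_s: 3.1
tcp_pos: [558.8, -205.5, 132.6]
tool_rot: [-0.0, 0.787, 0.617, 0.0]
ft_force: [-0.2, -1.0, 0.3]
gripper_width: 0.525
```

```bash
python3 - <<'E'
from h import *
c,im=snap("wrist","w1"); to(556,-210,130)
print(proj(c,[[558,-187,29],[551,-233,29],[543,-280,29],[535,-328,25]]).round(0))
E
```

```text
tcp [ 559.1 -205.3  133.1] tilt [ 0.001  0.001 -1.   ] yheading -0.240 F [ 1.   0.3 -0.1] t 3.15
  shift [-5.3 -1.9  3.1]
[[251. 171.]
 [256. 216.]
 [259. 257.]
 [262. 293.]]
```

View pics/w1.png

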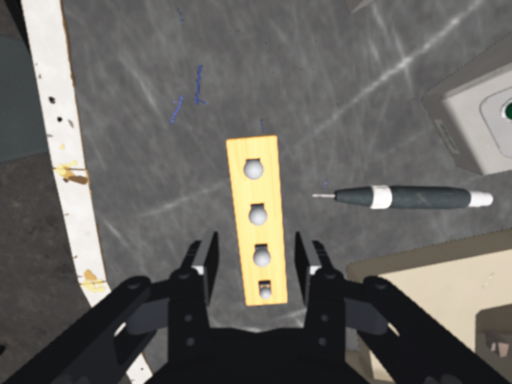

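The wrist view shows the balls at about (254,169), (258,215) and (262,256), and the small one at (265,289). All are within about 3 px of the top-view prediction. I'll refine the centres.

```bash
cat >> h.py <<'E'
def ballfit(c,im,guess,z):
    k=6; out=[]
    for u,v in guess:
        x0,y0=int(u)-18,int(v)-18; a=cv2.resize(im[y0:y0+37,x0:x0+37],None,fx=k,fy=k,interpolation=cv2.INTER_CUBIC)
        hsv=cv2.cvtColor(a,cv2.COLOR_BGR2HSV); m=((hsv[:,:,1]<70)&(hsv[:,:,2]>105)).astype(np.uint8)
        m=cv2.morphologyEx(m,cv2.MORPH_OPEN,np.ones((13,13)))
        cs=cv2.findContours(m,cv2.RETR_EXTERNAL,cv2.CHAIN_APPROX_NONE)[0]
        q=max(cs,key=cv2.contourArea); (x,y),r=cv2.minEnclosingCircle(q)
        p=[(x+.5)/k-.5+x0,(y+.5)/k-.5+y0]; out.append(p)
        print("px",np.round(p,1),"r %.1f"%(r/k),"fill %.2f"%(cv2.contourArea(q)/(np.pi*r*r)),ray(c,p,z)[0].round(1))
    return out
E
python3 - <<'E'
from h import *
c=cam("wrist"); im=cv2.imread("pics/w1.png")
ballfit(c,im,[(254,169),(258,215),(262,256)],29)
E
```

```text
px [253.2 168.8] r 10.7 fill 0.87 [ 560.9 -185.6   29. ]
px [257.9 215.5] r 10.1 fill 0.85 [ 553.8 -233.4   29. ]
px [261.9 257.9] r 9.3 fill 0.87 [ 546.4 -281.8   29. ]
```

```bash
python3 -c "
from h import *
to(560.5,-186,55)"
```

```text
tcp [ 559.1 -205.3  133.1] tilt [ 0.001  0.001 -1.   ] yheading -0.240 F [ 1.   0.3 -0.1] t 3.15
  shift [19.  -3.3 78.1]
```

Request:
{"fn": "step_arm", "kwargs": {"motion": [{"offset": [10, -1.5, 26], "rot": [0, 0, 0]}, {"offset": [9, -1.8, 26], "rot": [0, 0, 0]}, {"offset": [0, 0, 26], "rot": [0, 0, 0]}, {"offset": [0, 0, 0], "rot": [0, 0, 0]}, {"offset": [0, 0, 0], "rot": [0, 0, 0]}]}}

```text
time_s: 3.78
tcp_pos: [560.6, -187.1, 55.9]
tool_rot: [0.001, 0.787, 0.617, 0.001]
ft_force: [-0.7, 0.2, -0.2]
gripper_width: 0.53
```

```bash
python3 - <<'E'
from h import *
c,im=snap("wrist","w2"); to(560.5,-186,22)
g=proj(c,[[560.5,-186,29]]); print(g); ballfit(c,im,g,29); p,r,s=pose(); print(proj(c,[p]))
cv2.imwrite("pics/w2c.png",cv2.resize(im[100:384,130:390],None,fx=2,fy=2))
E
```

```text
tcp [ 560.8 -187.3   56.1] tilt [ 0.     0.002 -1.   ] yheading -0.242 F [-0.   0.  -0.5] t 3.83
  shift [ 1.2 -0.6 34.1]
[[255.88962286 221.59890127]]
px [256.3 221.9] r 14.2 fill 0.89 [ 560.7 -186.3   29. ]
[[256.86819907 242.71362457]]
```

View pics/w2c.png

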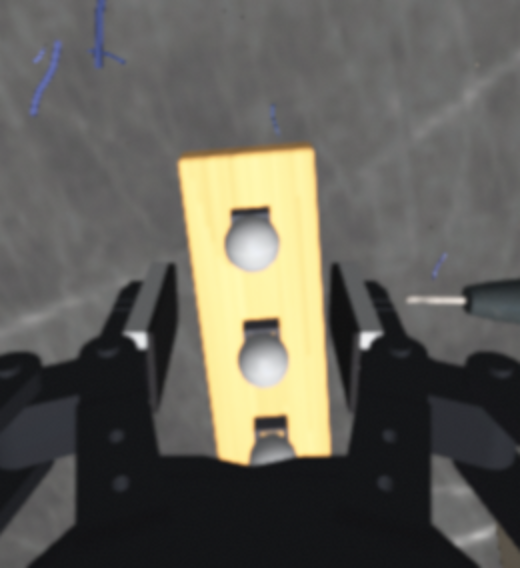

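The ball sits midway between the fingers (crop (252,245), fingertips at 165 and 345), and its measurement agrees to 0.5 mm. Descend and grip.

Request:
{"fn": "step_arm", "kwargs": {"motion": [{"offset": [1, 0, 12], "rot": [0, 0, 0]}, {"offset": [0, 0, 12], "rot": [0, 0, 0]}, {"offset": [0, 0, 10], "rot": [0, 0, 0]}, {"offset": [0, 0, 0], "rot": [0, 0, 0]}, {"offset": [0, 0, 0], "rot": [0, 0, 0]}]}}

```text
time_s: 4.45
tcp_pos: [559.9, -186.6, 20.4]
tool_rot: [0.0, 0.787, 0.616, -0.0]
ft_force: [0.2, 0.5, 0.1]
gripper_width: 0.524
```

Request:
{"fn": "step_arm", "kwargs": {"motion": [{"offset": [0, 0, 0], "rot": [0, 0, 0]}, {"offset": [0, 0, 0], "rot": [0, 0, 0]}, {"offset": [0, 0, 0], "rot": [0, 0, 0]}, {"offset": [0, 0, 0], "rot": [0, 0, 0]}, {"offset": [0, 0, 0], "rot": [0, 0, 0]}], "jaw": 12}}

```text
time_s: 5.08
tcp_pos: [560.2, -186.4, 20.6]
tool_rot: [0.0, 0.787, 0.617, 0.0]
ft_force: [-0.2, 0.1, 2.9]
gripper_width: 0.2
```

Request:
{"fn": "step_arm", "kwargs": {"motion": [{"offset": [0, 0, -10], "rot": [0, 0, 0]}, {"offset": [0, 0, -25], "rot": [0, 0, 0]}, {"offset": [0, 0, -30], "rot": [0, 0, 0]}, {"offset": [0, 0, -20], "rot": [0, 0, 0]}, {"offset": [0, 0, 0], "rot": [0, 0, 0]}]}}

```text
time_s: 5.7
tcp_pos: [560.7, -186.5, 106.8]
tool_rot: [0.001, 0.787, 0.617, 0.001]
ft_force: [0.9, 0.5, -0.4]
gripper_width: 0.201
```

```bash
python3 -c "
from h import *
to(590.5,167.7,106)
to(601.7,216.4,106)
c,im=snap('wrist','w3'); p,r,s=pose(); print(s['gripper_width'],proj(c,[p+[0,0,8]]))
cv2.imwrite('pics/w3c.png',cv2.resize(im[100:384,130:390],None,fx=2,fy=2))"
```

```text
tcp [ 560.7 -186.5  106.8] tilt [ 0.001  0.003 -1.   ] yheading -0.242 F [ 0.9  0.5 -0.4] t 5.7
  shift [351.  -56.    0.9]
tcp [ 560.7 -186.5  106.8] tilt [ 0.001  0.003 -1.   ] yheading -0.242 F [ 0.9  0.5 -0.4] t 5.7
  shift [401.  -56.8   0.9]
0.1981163962568801 [[255.41041357 248.02847641]]
```

View pics/w3c.png

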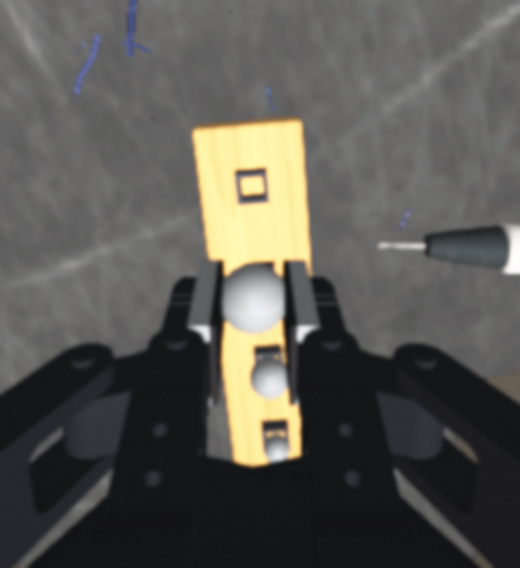

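The ball is held between the tips (crop (253,298)), and the rest of the rack is undisturbed. On to the loader.

Request:
{"fn": "step_arm", "kwargs": {"motion": [{"offset": [20, -3, -8], "rot": [0, 0, 0]}, {"offset": [40, -6, -8], "rot": [0, 0, 0]}, {"offset": [45, -8, -8], "rot": [0, 0, 0]}, {"offset": [45, -8, 0], "rot": [0, 0, 0]}, {"offset": [45, -8, 0], "rot": [0, 0, 0]}, {"offset": [45, -8, 0], "rot": [0, 0, 0]}, {"offset": [35, -8, 0], "rot": [0, 0, 0]}, {"offset": [26, -7, 0], "rot": [0, 0, 0]}, {"offset": [0, 0, 0], "rot": [0, 0, 0]}, {"offset": [0, 0, 0], "rot": [0, 0, 0]}]}}

```text
time_s: 7.0
tcp_pos: [577.2, 118.1, 128.5]
tool_rot: [0.0, 0.788, 0.616, -0.001]
ft_force: [0.5, -0.8, -0.6]
gripper_width: 0.201
```

```bash
python3 -c "
from h import *
to(578.4,119.9,106)
c,im=snap('wrist','w4')
print(proj(c,[[601.7,216.4,46],[590.5,167.7,46],[578.4,119.9,46]]))
cv2.imwrite('pics/w4c.png',cv2.resize(im[0:300,100:420],None,fx=2,fy=2))"
```

```text
tcp [577.2 118.1 128.5] tilt [-0.001 -0.001 -1.   ] yheading -0.243 F [ 0.5 -0.8 -0.6] t 7.0
  shift [ 2.   0.7 22.5]
[[256.78755687  72.13647398]
 [257.76557795 137.76316869]
 [257.39068734 193.74204479]]
```

View pics/w4c.png

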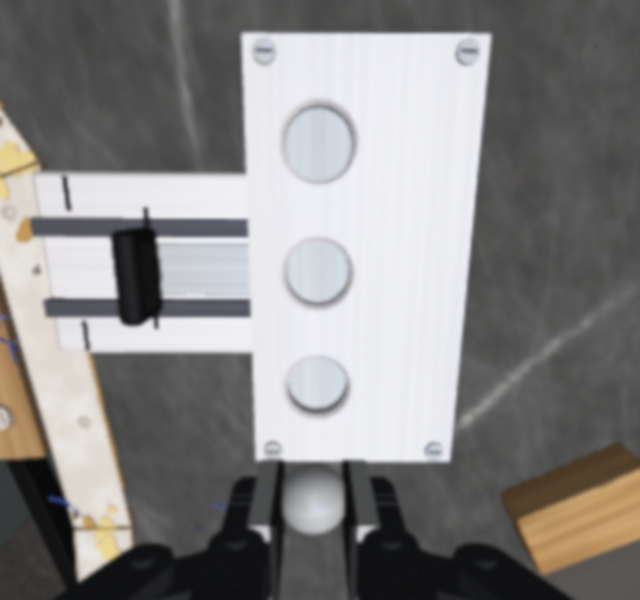

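The wrist view shows the mouths at crop (319,142), (318,271) and (317,382), the grip at (136,276), and scribed marks at (67,193) and (86,336). Fit the mouths precisely.

```bash
python3 - <<'E'
from h import *
c=cam("wrist"); im=cv2.imread("pics/w4.png"); k=6; P=[]
for u,v in [(259.5,71),(259,135.5),(258.5,192)]:
    x0,y0=int(u)-24,int(v)-24; a=cv2.resize(im[y0:y0+49,x0:x0+49],None,fx=k,fy=k,interpolation=cv2.INTER_CUBIC).astype(float)
    bg=np.median(a[:, -30:].reshape(-1,3),0); ce=a[140:155,140:155].reshape(-1,3).mean(0)
    m=(a.min(2)<(bg.min()+ce.min())/2).astype(np.uint8)
    m=cv2.morphologyEx(m,cv2.MORPH_OPEN,np.ones((9,9))); m=cv2.morphologyEx(m,cv2.MORPH_CLOSE,np.ones((15,15)))
    q=[s for s in cv2.findContours(m,cv2.RETR_EXTERNAL,cv2.CHAIN_APPROX_NONE)[0] if cv2.pointPolygonTest(s,(147,147),False)>0]
    if not q: print(bg,ce,"none"); continue
    (x,y),ax,an=cv2.fitEllipse(cv2.convexHull(q[0])); p=[(x+.5)/k-.5+x0,(y+.5)/k-.5+y0]
    w=ray(c,p,46)[0]; P.append(w); print(bg,ce,np.round(p,1),np.array(ax)/k,round(an),w.round(1))
P=np.array(P); d=P[0]-P[-1]; print("yaw",np.arctan2(-d[0],d[1]),np.linalg.norm(d))
print("marks etc",ray(c,np.array([(67,193),(86,336)])/2+[100,0],28).round(1))
E
```

```text
[243. 237. 237.] [219.57333333 210.43555556 204.62222222] [259.1  70.4] [39.79692841 43.73595683] 2 [604.  216.8  46. ]
[242. 238. 238.] [222.54222222 214.87555556 210.27111111] [258.5 136.3] [37.32591502 37.87850952] 10 [591.7 168.3  46. ]
[241. 238. 237.] [226.74666667 219.83111111 215.43111111] [258.2 193.2] [33.03625488 35.21795654] 90 [579.4 119.7  46. ]
yaw -0.24839522248844395 100.13093379379774
marks etc [[495.6 224.3  28. ]
 [480.  163.6  28. ]]
```

Request:
{"fn": "step_arm", "kwargs": {"motion": [{"offset": [2, 1.7, 20], "rot": [0, 0, 0]}, {"offset": [0, 0, 25], "rot": [0, 0, 0]}, {"offset": [0, 0, 20], "rot": [0, 0, 0]}, {"offset": [0, 0, 8], "rot": [0, 0, 0]}, {"offset": [0, 0, 0], "rot": [0, 0, 0]}, {"offset": [0, 0, 0], "rot": [0, 0, 0]}, {"offset": [0, 0, 0], "rot": [0, 0, 0]}]}}

```text
time_s: 7.92
tcp_pos: [580.3, 121.0, 57.1]
tool_rot: [0.0, 0.787, 0.617, 0.001]
ft_force: [0.5, 0.3, 0.9]
gripper_width: 0.204
```

```bash
python3 -c "
from h import *
to(579.4,119.7,49)
c,im=snap('wrist','w5'); p,r,s=pose()
print(proj(c,[[579.4,119.7,46],p+[0,0,8]]))
cv2.imwrite('pics/w5c.png',cv2.resize(im[100:300,160:360],None,fx=3,fy=3))"
```

```text
tcp [580.3 121.   57.1] tilt [ 0.001  0.001 -1.   ] yheading -0.242 F [0.5 0.3 0.9] t 7.92
  shift [-1.5 -0.6  8.1]
[[255.6980447  235.79193627]
 [256.4398813  249.33114858]]
```

View pics/w5c.png

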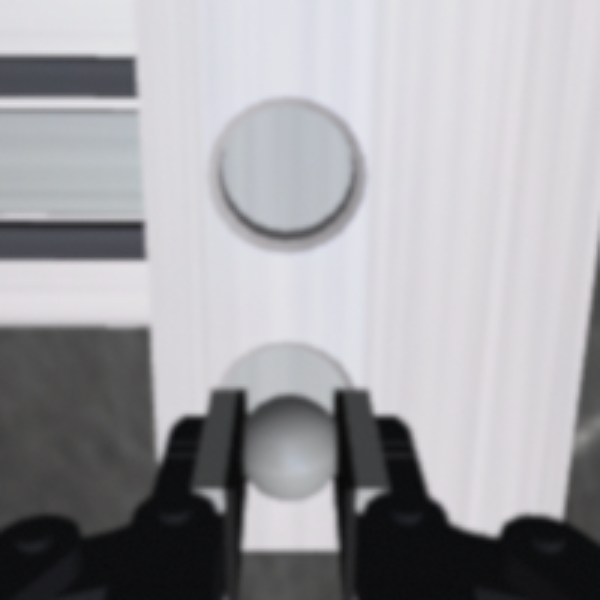

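Request:
{"fn": "step_arm", "kwargs": {"motion": [{"offset": [-1.5, -0.6, 4], "rot": [0, 0, 0]}, {"offset": [0, 0, 4], "rot": [0, 0, 0]}, {"offset": [0, 0, 0], "rot": [0, 0, 0]}, {"offset": [0, 0, 0], "rot": [0, 0, 0]}]}}

```text
time_s: 8.48
tcp_pos: [578.9, 119.5, 48.3]
tool_rot: [0.0, 0.787, 0.617, -0.0]
ft_force: [-0.0, 0.4, -0.4]
gripper_width: 0.197
```

Request:
{"fn": "step_arm", "kwargs": {"motion": [{"offset": [0, 0, 0], "rot": [0, 0, 0]}, {"offset": [0, 0, 0], "rot": [0, 0, 0]}, {"offset": [0, 0, 0], "rot": [0, 0, 0]}], "jaw": 40}}

```text
time_s: 8.85
tcp_pos: [578.9, 119.6, 48.4]
tool_rot: [0.0, 0.787, 0.617, 0.0]
ft_force: [-0.6, -0.2, -0.0]
gripper_width: 0.47
```

Request:
{"fn": "step_arm", "kwargs": {"motion": [{"offset": [0, 0, -25], "rot": [0, 0, 0]}, {"offset": [0, 0, -30], "rot": [0, 0, 0]}, {"offset": [0, 0, -20], "rot": [0, 0, 0]}, {"offset": [0, 0, 0], "rot": [0, 0, 0]}]}}

```text
time_s: 9.35
tcp_pos: [579.8, 119.9, 124.8]
tool_rot: [0.0, 0.787, 0.617, 0.001]
ft_force: [0.1, -0.1, -0.1]
gripper_width: 0.467
```

```bash
python3 - <<'E'
from h import *
to(553.5,-233.4,120)
c,im=snap('wrist','w6'); g=proj(c,[[579.4,119.7,44]]); ballfit(c,im,g,44)
cv2.imwrite('pics/w6c.png',cv2.resize(im[100:300,160:360],None,fx=2,fy=2))
E
```

```text
tcp [579.8 119.9 124.8] tilt [ 0.002  0.002 -1.   ] yheading -0.242 F [ 0.1 -0.1 -0.1] t 9.35
  shift [-349.3   59.1    4.2]
px [255. 196.] r 26.0 fill 0.64 [578.8 120.8  44. ]
```

```bash
cat >> h.py <<'E'
def wellcheck(c,im):
    g=cv2.cvtColor(im,cv2.COLOR_BGR2GRAY)
    for n,P in enumerate([[604,216.8,46],[591.7,168.3,46],[579.4,119.7,46]]):
        u,v=proj(c,[P])[0].astype(int); e=proj(c,[np.array(P)+[0,8,0]])[0]; r=max(4,int(np.hypot(*(e-[u,v]))))
        if not(r<u<512-r and r<v<384-r): print(n,"out");continue
        a=g[v-r:v+r+1,u-r:u+r+1]; print("well",n,(u,v),"min %d max %d std %.1f"%(a.min(),a.max(),a.std()))
E
python3 - <<'E'
from h import *
wellcheck(cam("wrist"),cv2.imread("pics/w6.png"))
im=cv2.imread("pics/w6.png")
h=cv2.HoughCircles(cv2.resize(cv2.cvtColor(im,7-1)[165:225,225:285],None,fx=4,fy=4,interpolation=cv2.INTER_CUBIC),cv2.HOUGH_GRADIENT,1.5,100,param1=80,param2=25,minRadius=36,maxRadius=70)
print(h[0]/4+[225,165,0] if h is not None else None)
E
```

```text
well 0 (np.int64(257), np.int64(73)) min 169 max 218 std 3.4
well 1 (np.int64(257), np.int64(140)) min 197 max 220 std 2.7
well 2 (np.int64(256), np.int64(197)) min 94 max 216 std 26.0
[[255.9375     194.0625      16.46249962]]
```

Request:
{"fn": "step_arm", "kwargs": {"motion": [{"offset": [-25, 4, 0], "rot": [0, 0, 0]}, {"offset": [-42, 7, 0], "rot": [0, 0, 0]}, {"offset": [-45, 8, 0], "rot": [0, 0, 0]}, {"offset": [-48, 8, 0], "rot": [0, 0, 0]}, {"offset": [-48, 8, 0], "rot": [0, 0, 0]}, {"offset": [-48, 8, 0], "rot": [0, 0, 0]}, {"offset": [-48, 8, 0], "rot": [0, 0, 0]}, {"offset": [-30, 5, 15], "rot": [0, 0, 0]}, {"offset": [-15, 3, 25], "rot": [0, 0, 0]}, {"offset": [0, 0, 25], "rot": [0, 0, 0]}, {"offset": [0, 0, 0], "rot": [0, 0, 0]}, {"offset": [0, 0, 0], "rot": [0, 0, 0]}]}}

```text
time_s: 10.9
tcp_pos: [552.6, -233.3, 58.6]
tool_rot: [-0.0, 0.787, 0.617, -0.0]
ft_force: [0.8, 0.8, 0.5]
gripper_width: 0.472
```

```bash
python3 - <<'E'
from h import *
to(553.3,-233.7,21)
c,im=snap('wrist','w7'); g=proj(c,[[553.3,-233.7,29]]); print(g); ballfit(c,im,g,29)
E
```

```text
tcp [ 552.6 -233.3   58.6] tilt [-0. -0. -1.] yheading -0.242 F [0.8 0.8 0.5] t 10.9
  shift [-0.2  0.8 37.6]
[[257.70403037 221.55582222]]
px [257.7 221.5] r 14.0 fill 0.88 [ 553.3 -233.7   29. ]
```

The measurement agrees exactly. Grip it and carry it to well 1.

Request:
{"fn": "step_arm", "kwargs": {"motion": [{"offset": [0, 0.8, 14], "rot": [0, 0, 0]}, {"offset": [0, 0, 14], "rot": [0, 0, 0]}, {"offset": [0, 0, 9.5], "rot": [0, 0, 0]}, {"offset": [0, 0, 0], "rot": [0, 0, 0]}, {"offset": [0, 0, 0], "rot": [0, 0, 0]}]}}

```text
time_s: 11.58
tcp_pos: [553.4, -233.8, 21.0]
tool_rot: [0.0, 0.787, 0.617, -0.0]
ft_force: [0.4, -0.9, 0.7]
gripper_width: 0.469
```

Request:
{"fn": "step_arm", "kwargs": {"motion": [{"offset": [0, 0, 0], "rot": [0, 0, 0]}, {"offset": [0, 0, 0], "rot": [0, 0, 0]}, {"offset": [0, 0, 0], "rot": [0, 0, 0]}, {"offset": [0, 0, 0], "rot": [0, 0, 0]}, {"offset": [0, 0, 0], "rot": [0, 0, 0]}], "jaw": 12}}

```text
time_s: 12.2
tcp_pos: [553.5, -233.8, 21.1]
tool_rot: [0.0, 0.787, 0.617, 0.0]
ft_force: [-0.4, -0.2, 4.2]
gripper_width: 0.196
```

Request:
{"fn": "step_arm", "kwargs": {"motion": [{"offset": [0, 0, -10], "rot": [0, 0, 0]}, {"offset": [0, 0, -25], "rot": [0, 0, 0]}, {"offset": [0, 0, -35], "rot": [0, 0, 0]}, {"offset": [0, 0, -30], "rot": [0, 0, 0]}, {"offset": [0, 0, 0], "rot": [0, 0, 0]}]}}

```text
time_s: 12.82
tcp_pos: [554.5, -234.2, 123.4]
tool_rot: [0.001, 0.787, 0.617, 0.001]
ft_force: [-0.0, 1.2, 0.5]
gripper_width: 0.192
```

```bash
python3 -c "
from h import *
to(591.7,168.3,120)"
```

```text
tcp [ 554.5 -234.2  123.4] tilt [ 0.     0.004 -1.   ] yheading -0.242 F [-0.   1.2  0.5] t 12.82
  shift [399.7 -60.3   3.3]
```

Request:
{"fn": "step_arm", "kwargs": {"motion": [{"offset": [20, -3, 0], "rot": [0, 0, 0]}, {"offset": [40, -6, 0], "rot": [0, 0, 0]}, {"offset": [48, -7, 0], "rot": [0, 0, 0]}, {"offset": [48, -7, 0], "rot": [0, 0, 0]}, {"offset": [48, -7, 0], "rot": [0, 0, 0]}, {"offset": [48, -7, 0], "rot": [0, 0, 0]}, {"offset": [48, -7, 0], "rot": [0, 0, 0]}, {"offset": [48, -7, 0], "rot": [0, 0, 0]}, {"offset": [35, -6, 0], "rot": [0, 0, 0]}, {"offset": [17, -3, 20], "rot": [0, 0, 0]}, {"offset": [0, 0, 25], "rot": [0, 0, 0]}, {"offset": [0, 0, 15], "rot": [0, 0, 0]}]}}

```text
time_s: 14.32
tcp_pos: [589.5, 167.6, 58.0]
tool_rot: [-0.0, 0.788, 0.616, -0.002]
ft_force: [-0.9, -0.7, -0.6]
gripper_width: 0.2
```

Request:
{"fn": "step_arm", "kwargs": {"motion": [{"offset": [0, 0, 0], "rot": [0, 0, 0]}, {"offset": [0, 0, 0], "rot": [0, 0, 0]}, {"offset": [0, 0, 0], "rot": [0, 0, 0]}]}}

```text
time_s: 14.7
tcp_pos: [591.5, 169.0, 61.7]
tool_rot: [0.0, 0.787, 0.616, 0.001]
ft_force: [-0.1, -0.8, 0.1]
gripper_width: 0.201
```

```bash
python3 -c "
from h import *
to(591.7,168.3,48.5)"
```

```text
tcp [591.5 169.   61.7] tilt [ 0.001  0.001 -1.   ] yheading -0.242 F [-0.1 -0.8  0.1] t 14.7
  shift [-0.6  0.3 13.2]
```

Request:
{"fn": "step_arm", "kwargs": {"motion": [{"offset": [-0.6, 0.3, 6], "rot": [0, 0, 0]}, {"offset": [0, 0, 7], "rot": [0, 0, 0]}, {"offset": [0, 0, 0], "rot": [0, 0, 0]}, {"offset": [0, 0, 0], "rot": [0, 0, 0]}]}}

```text
time_s: 15.2
tcp_pos: [590.9, 168.4, 47.7]
tool_rot: [-0.0, 0.787, 0.617, -0.0]
ft_force: [-0.5, -0.5, 0.2]
gripper_width: 0.198
```

Request:
{"fn": "step_arm", "kwargs": {"motion": [{"offset": [0, 0, 0], "rot": [0, 0, 0]}, {"offset": [0, 0, 0], "rot": [0, 0, 0]}, {"offset": [0, 0, 0], "rot": [0, 0, 0]}], "jaw": 40}}

```text
time_s: 15.58
tcp_pos: [591.1, 168.5, 47.9]
tool_rot: [0.0, 0.787, 0.617, 0.0]
ft_force: [-0.2, 0.3, -1.1]
gripper_width: 0.469
```

Request:
{"fn": "step_arm", "kwargs": {"motion": [{"offset": [0, 0, -25], "rot": [0, 0, 0]}, {"offset": [0, 0, -30], "rot": [0, 0, 0]}, {"offset": [0, 0, -20], "rot": [0, 0, 0]}, {"offset": [0, 0, 0], "rot": [0, 0, 0]}]}}

```text
time_s: 16.08
tcp_pos: [592.0, 168.8, 124.3]
tool_rot: [0.0, 0.787, 0.617, 0.001]
ft_force: [0.5, 0.3, -0.9]
gripper_width: 0.467
```

```bash
python3 - <<'E'
from h import *
to(545.6,-281.2,120)
c,im=snap('wrist','w8'); wellcheck(c,im)
E
```

```text
tcp [592.  168.8 124.3] tilt [ 0.002  0.002 -1.   ] yheading -0.242 F [ 0.5  0.3 -0.9] t 16.07
  shift [-448.    62.8    3.6]
well 0 (np.int64(256), np.int64(140)) min 215 max 224 std 2.5
well 1 (np.int64(256), np.int64(198)) min 100 max 222 std 27.8
well 2 (np.int64(255), np.int64(248)) min 93 max 219 std 29.4
```

Request:
{"fn": "step_arm", "kwargs": {"motion": [{"offset": [-25, 4, 0], "rot": [0, 0, 0]}, {"offset": [-45, 6, 0], "rot": [0, 0, 0]}, {"offset": [-54, 8, 0], "rot": [0, 0, 0]}, {"offset": [-54, 8, 0], "rot": [0, 0, 0]}, {"offset": [-54, 8, 0], "rot": [0, 0, 0]}, {"offset": [-54, 8, 0], "rot": [0, 0, 0]}, {"offset": [-54, 8, 0], "rot": [0, 0, 0]}, {"offset": [-50, 7, 0], "rot": [0, 0, 0]}, {"offset": [-38, 4, 15], "rot": [0, 0, 0]}, {"offset": [-20, 2, 25], "rot": [0, 0, 0]}, {"offset": [0, 0, 25], "rot": [0, 0, 0]}, {"offset": [0, 0, 0], "rot": [0, 0, 0]}]}}

```text
time_s: 17.62
tcp_pos: [542.0, -282.0, 55.4]
tool_rot: [-0.002, 0.788, 0.616, -0.002]
ft_force: [-0.0, 0.9, 0.7]
gripper_width: 0.467
```

```bash
python3 - <<'E'
from h import *
to(545.6,-281.2,21)
c,im=snap('wrist','w9'); g=proj(c,[[545.6,-281.2,29]]); print(g); ballfit(c,im,g,29)
to(545.6,-281.2,21)
E
```

```text
tcp [ 542.  -282.    55.4] tilt [-0.    -0.005 -1.   ] yheading -0.244 F [-0.   0.9  0.7] t 17.62
  shift [ 1.6  3.5 34.4]
[[261.55205575 221.15736225]]
px [262.  221.1] r 14.0 fill 0.90 [ 545.9 -281.2   29. ]
tcp [ 543.2 -282.    56.9] tilt [-0.    -0.003 -1.   ] yheading -0.243 F [0.3 0.2 0.9] t 17.68
  shift [ 1.4  2.2 35.9]
```

Request:
{"fn": "step_arm", "kwargs": {"motion": [{"offset": [1, 1.5, 0], "rot": [0, 0, 0]}, {"offset": [0, 0, 0], "rot": [0, 0, 0]}, {"offset": [0, 0, 0], "rot": [0, 0, 0]}]}}

```text
time_s: 18.05
tcp_pos: [546.9, -280.9, 58.4]
tool_rot: [0.0, 0.787, 0.617, 0.0]
ft_force: [-0.7, 0.4, 0.1]
gripper_width: 0.473
```

```bash
python3 -c "
from h import *
to(545.8,-281.2,21)"
```

```text
tcp [ 546.9 -280.9   58.4] tilt [ 0.     0.001 -1.   ] yheading -0.241 F [-0.7  0.4  0.1] t 18.05
  shift [-0.6 -1.  37.4]
```

Request:
{"fn": "step_arm", "kwargs": {"motion": [{"offset": [-0.5, -1, 14], "rot": [0, 0, 0]}, {"offset": [0, 0, 14], "rot": [0, 0, 0]}, {"offset": [0, 0, 9.5], "rot": [0, 0, 0]}, {"offset": [0, 0, 0], "rot": [0, 0, 0]}, {"offset": [0, 0, 0], "rot": [0, 0, 0]}]}}

```text
time_s: 18.68
tcp_pos: [545.5, -281.5, 20.5]
tool_rot: [0.0, 0.787, 0.617, -0.0]
ft_force: [0.0, 0.5, 0.0]
gripper_width: 0.469
```

Request:
{"fn": "step_arm", "kwargs": {"motion": [{"offset": [0, 0, 0], "rot": [0, 0, 0]}, {"offset": [0, 0, 0], "rot": [0, 0, 0]}, {"offset": [0, 0, 0], "rot": [0, 0, 0]}, {"offset": [0, 0, 0], "rot": [0, 0, 0]}, {"offset": [0, 0, 0], "rot": [0, 0, 0]}], "jaw": 12}}

```text
time_s: 19.3
tcp_pos: [545.7, -281.3, 20.6]
tool_rot: [0.0, 0.787, 0.617, 0.0]
ft_force: [0.8, 0.4, 3.3]
gripper_width: 0.201
```

Request:
{"fn": "step_arm", "kwargs": {"motion": [{"offset": [0, 0, -10], "rot": [0, 0, 0]}, {"offset": [0, 0, -25], "rot": [0, 0, 0]}, {"offset": [0, 0, -35], "rot": [0, 0, 0]}, {"offset": [0, 0, -30], "rot": [0, 0, 0]}, {"offset": [0, 0, 0], "rot": [0, 0, 0]}]}}

```text
time_s: 19.92
tcp_pos: [546.5, -282.0, 123.0]
tool_rot: [0.002, 0.787, 0.617, 0.001]
ft_force: [-0.8, 0.7, -0.1]
gripper_width: 0.201
```

```bash
python3 -c "
from h import *
to(604,216.8,120)"
```

```text
tcp [ 546.5 -282.   123. ] tilt [-0.     0.004 -1.   ] yheading -0.242 F [-0.8  0.7 -0.1] t 19.93
  shift [498.  -63.8   2.7]
```

Request:
{"fn": "step_arm", "kwargs": {"motion": [{"offset": [20, -3, 0], "rot": [0, 0, 0]}, {"offset": [40, -6, 0], "rot": [0, 0, 0]}, {"offset": [50, -7, 0], "rot": [0, 0, 0]}, {"offset": [50, -7, 0], "rot": [0, 0, 0]}, {"offset": [50, -7, 0], "rot": [0, 0, 0]}, {"offset": [50, -7, 0], "rot": [0, 0, 0]}, {"offset": [50, -7, 0], "rot": [0, 0, 0]}, {"offset": [50, -6, 0], "rot": [0, 0, 0]}, {"offset": [50, -6, 0], "rot": [0, 0, 0]}, {"offset": [44, -4, 0], "rot": [0, 0, 0]}, {"offset": [29, -3, 0], "rot": [0, 0, 0]}, {"offset": [15, -1, 0], "rot": [0, 0, 0]}]}}

```text
time_s: 21.42
tcp_pos: [602.4, 218.7, 119.7]
tool_rot: [-0.0, 0.787, 0.617, -0.001]
ft_force: [0.3, -0.1, 0.2]
gripper_width: 0.198
```

Request:
{"fn": "step_arm", "kwargs": {"motion": [{"offset": [0, 0, 25], "rot": [0, 0, 0]}, {"offset": [0, 0, 25], "rot": [0, 0, 0]}, {"offset": [0, 0, 10], "rot": [0, 0, 0]}, {"offset": [0, 0, 0], "rot": [0, 0, 0]}, {"offset": [0, 0, 0], "rot": [0, 0, 0]}, {"offset": [0, 0, 0], "rot": [0, 0, 0]}]}}

```text
time_s: 22.18
tcp_pos: [603.2, 217.7, 61.3]
tool_rot: [0.0, 0.787, 0.617, 0.001]
ft_force: [0.1, 0.8, 0.5]
gripper_width: 0.198
```

```bash
python3 -c "
from h import *
to(604,216.8,48.5)"
```

```text
tcp [603.2 217.7  61.3] tilt [ 0.001  0.001 -1.   ] yheading -0.242 F [0.1 0.8 0.5] t 22.18
  shift [-0.7  1.  12.8]
```

Request:
{"fn": "step_arm", "kwargs": {"motion": [{"offset": [-0.7, 0.8, 6], "rot": [0, 0, 0]}, {"offset": [0, 0, 6.5], "rot": [0, 0, 0]}, {"offset": [0, 0, 0], "rot": [0, 0, 0]}, {"offset": [0, 0, 0], "rot": [0, 0, 0]}]}}

```text
time_s: 22.68
tcp_pos: [603.2, 216.7, 47.7]
tool_rot: [-0.0, 0.787, 0.617, -0.0]
ft_force: [0.9, 0.3, -0.1]
gripper_width: 0.201
```

Request:
{"fn": "step_arm", "kwargs": {"motion": [{"offset": [0, 0, 0], "rot": [0, 0, 0]}, {"offset": [0, 0, 0], "rot": [0, 0, 0]}, {"offset": [0, 0, 0], "rot": [0, 0, 0]}], "jaw": 40}}

```text
time_s: 23.05
tcp_pos: [603.3, 216.8, 47.9]
tool_rot: [0.0, 0.787, 0.617, 0.0]
ft_force: [-0.1, 0.3, -0.2]
gripper_width: 0.465
```

Request:
{"fn": "step_arm", "kwargs": {"motion": [{"offset": [0, 0, -25], "rot": [0, 0, 0]}, {"offset": [0, 0, -30], "rot": [0, 0, 0]}, {"offset": [0, 0, -20], "rot": [0, 0, 0]}, {"offset": [-10, -35, 0], "rot": [0, 0, 0]}, {"offset": [-20, -35, 0], "rot": [0, 0, 0]}, {"offset": [-30, 0, 0], "rot": [0, 0, 0]}, {"offset": [0, 0, 0], "rot": [0, 0, 0]}, {"offset": [0, 0, 0], "rot": [0, 0, 0]}]}}

```text
time_s: 24.05
tcp_pos: [521.1, 175.9, 123.0]
tool_rot: [-0.0, 0.787, 0.617, 0.0]
ft_force: [0.3, -0.3, 0.1]
gripper_width: 0.469
```

```bash
python3 - <<'E'
from h import *
c,im=snap('wrist','w10'); wellcheck(c,im)
x=np.array([np.cos(.245),-np.sin(.245)]); g=np.array([591.7,168.3])-72*x; print("grip",g); to(g[0],g[1],44)
cv2.imwrite('pics/w10c.png',cv2.resize(im[50:350,150:450],None,fx=2,fy=2))
E
```

```text
well 0 (np.int64(344), np.int64(128)) min 91 max 221 std 29.7
well 1 (np.int64(338), np.int64(187)) min 86 max 221 std 31.6
well 2 (np.int64(332), np.int64(239)) min 81 max 222 std 35.2
grip [521.8501126  185.76405538]
tcp [521.2 176.1 122.9] tilt [ 0.  0. -1.] yheading -0.241 F [-0.5  0.4 -0.1] t 24.1
  shift [ 9.6 -1.7 78.9]
```

View pics/w10c.png

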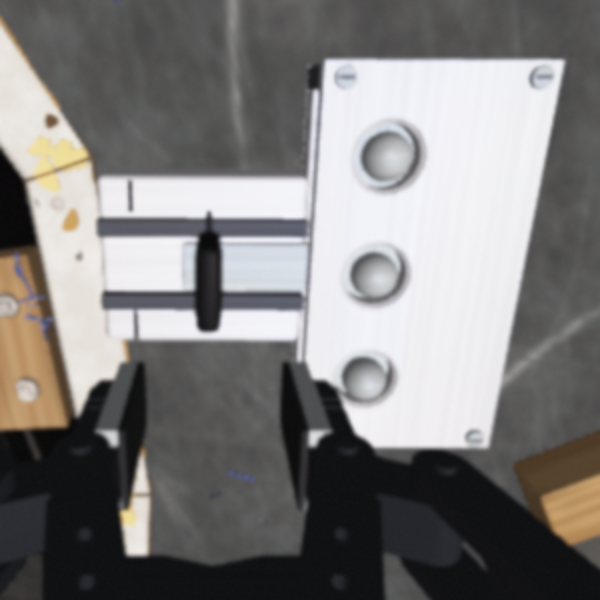

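All three balls are seated in their wells (crop (388,155), (376,274), (367,378)). The grip, at crop (208,283), lies between the jaw lines. Descend on it.

Request:
{"fn": "step_arm", "kwargs": {"motion": [{"offset": [9.5, -1.7, 15], "rot": [0, 0, 0]}, {"offset": [0, 0, 20], "rot": [0, 0, 0]}, {"offset": [0, 0, 0], "rot": [0, 0, 0]}, {"offset": [0, 0, 15], "rot": [0, 0, 0]}, {"offset": [0, 0, 15], "rot": [0, 0, 0]}, {"offset": [0, 0, 13], "rot": [0, 0, 0]}, {"offset": [0, 0, 0], "rot": [0, 0, 0]}, {"offset": [0, 0, 0], "rot": [0, 0, 0]}]}}

```text
time_s: 25.1
tcp_pos: [521.8, 184.8, 45.0]
tool_rot: [0.0, 0.787, 0.617, 0.0]
ft_force: [0.1, -0.1, 0.7]
gripper_width: 0.472
```

Request:
{"fn": "step_arm", "kwargs": {"motion": [{"offset": [0, 0, 0], "rot": [0, 0, 0]}, {"offset": [0, 0, 0], "rot": [0, 0, 0]}, {"offset": [0, 0, 0], "rot": [0, 0, 0]}, {"offset": [0, 0, 0], "rot": [0, 0, 0]}, {"offset": [0, 0, 0], "rot": [0, 0, 0]}, {"offset": [0, 0, 0], "rot": [0, 0, 0]}], "jaw": 0, "grip_force": 60}}

```text
time_s: 25.85
tcp_pos: [521.5, 185.2, 45.4]
tool_rot: [-0.0, 0.787, 0.617, 0.0]
ft_force: [-2.3, -0.0, 4.8]
gripper_width: 0.106
```

```bash
python3 - <<'E'
from h import *
to(521.85,185.8,44)
x=np.array([np.cos(.245),-np.sin(.245),0]); p,r,s=pose(); print("pull",r.inv().apply(-x).round(3),s['gripper_width'])
snap('wrist','w11')
E
```

```text
tcp [521.5 185.2  45.4] tilt [ 0.001 -0.    -1.   ] yheading -0.242 F [-2.3 -0.   4.8] t 25.85
  shift [0.7 0.2 1.4]
pull [ 0.003 -1.     0.   ] 0.10564785851924764
```

Request:
{"fn": "step_arm", "kwargs": {"motion": [{"offset": [0, -2, 0], "rot": [0, 0, 0]}, {"offset": [0, -4, 0], "rot": [0, 0, 0]}, {"offset": [0, -5, 0], "rot": [0, 0, 0]}, {"offset": [0, -5, 0], "rot": [0, 0, 0]}, {"offset": [0, -5, 0], "rot": [0, 0, 0]}, {"offset": [0, -5, 0], "rot": [0, 0, 0]}, {"offset": [0, -4, 0], "rot": [0, 0, 0]}, {"offset": [0, -3, 0], "rot": [0, 0, 0]}, {"offset": [0, -1, 0], "rot": [0, 0, 0]}, {"offset": [0, 0, 0], "rot": [0, 0, 0]}, {"offset": [0, 0, 0], "rot": [0, 0, 0]}, {"offset": [0, 0, 0], "rot": [0, 0, 0]}]}}

```text
time_s: 27.4
tcp_pos: [490.9, 192.8, 45.5]
tool_rot: [0.001, 0.788, 0.616, 0.002]
ft_force: [10.1, -0.8, -6.0]
gripper_width: 0.103
```

```bash
python3 - <<'E'
from h import *
to(487.6,193.7,45)
p,r,s=pose(); x=np.array([np.cos(.245),-np.sin(.245),0]); print("travel",(np.array([521.5,185.2,45.4])-p)@x, s['gripper_width'])
c,im=snap('wrist','w12'); wellcheck(c,im)
cv2.imwrite('pics/w12c.png',cv2.resize(im[60:310,180:480],None,fx=2.5,fy=2.4,interpolation=cv2.INTER_CUBIC))
E
```

```text
tcp [490.9 192.8  45.5] tilt [ 0.002  0.005 -1.   ] yheading -0.243 F [10.1 -0.8 -6. ] t 27.4
  shift [ 0.1 -3.4  0.4]
travel 31.550752003660087 0.10339673284325421
well 0 (np.int64(450), np.int64(159)) min 87 max 244 std 49.2
well 1 (np.int64(430), np.int64(242)) min 88 max 243 std 62.1
well 2 (np.int64(415), np.int64(310)) min 18 max 232 std 47.5
```

View pics/w12c.png

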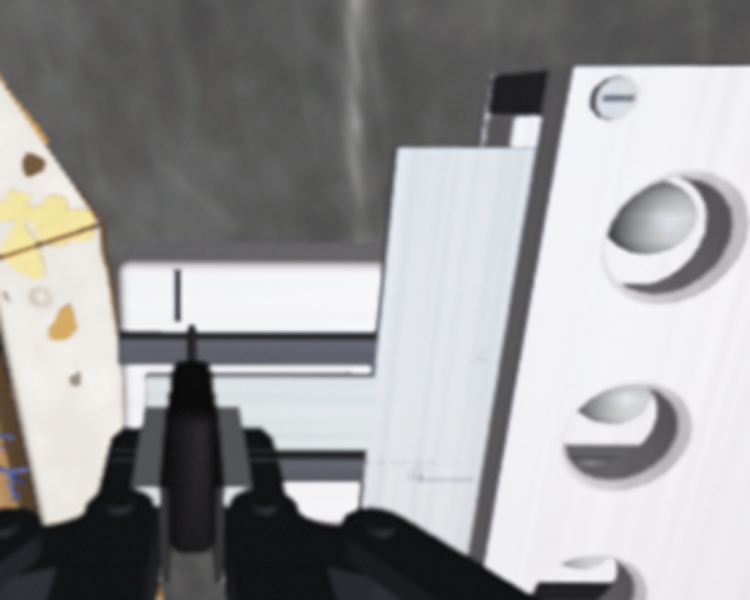

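The pointer (crop x 191) is about 3 mm short of the mark (x 178), which matches the measured 31.6 mm of travel. The balls already appear to be down. Pull the rest.

Request:
{"fn": "step_arm", "kwargs": {"motion": [{"offset": [0, -2, 0], "rot": [0, 0, 0]}, {"offset": [0, -1.5, 0], "rot": [0, 0, 0]}, {"offset": [0, 0, 0], "rot": [0, 0, 0]}, {"offset": [0, 0, 0], "rot": [0, 0, 0]}, {"offset": [0, 0, 0], "rot": [0, 0, 0]}, {"offset": [0, 0, 0], "rot": [0, 0, 0]}]}}

```text
time_s: 28.2
tcp_pos: [487.6, 193.7, 45.5]
tool_rot: [0.001, 0.788, 0.616, 0.002]
ft_force: [10.9, 0.2, -6.7]
gripper_width: 0.106
```

```bash
python3 - <<'E'
from h import *
p,r,s=pose(); x=np.array([np.cos(.245),-np.sin(.245),0]); print("travel",(np.array([521.5,185.2,45.4])-p)@x, s['gripper_width'],s['ft_force'].round(1),p)
c,im=snap('wrist','w13'); g=cv2.cvtColor(im,6)
# mark line column and pointer column by dark centroid per row (in wrist image)
q=proj(c,[p+[0,0,0]]); print(q)
for v in range(168,216,3):
    row=g[v,225:285].astype(int); print(v,[int(t) for t in row[5:40]])
cv2.imwrite('pics/w13c.png',cv2.resize(im[140:240,200:325],None,fx=6,fy=6,interpolation=cv2.INTER_CUBIC))
E
```

```text
travel 34.92916765912372 0.10587258476241095 [10.9  0.2 -6.7] [487.61401759 193.67271797  45.46357658]
[[256.60801957 242.38224092]]
168 [94, 94, 95, 97, 101, 106, 115, 123, 124, 124, 124, 124, 124, 124, 123, 123, 123, 122, 122, 122, 123, 123, 122, 124, 124, 123, 124, 123, 122, 123, 121, 122, 122, 122, 122]
171 [91, 92, 104, 132, 167, 193, 209, 217, 220, 219, 220, 219, 219, 219, 219, 219, 219, 219, 219, 219, 218, 218, 219, 217, 211, 201, 195, 196, 205, 215, 218, 218, 218, 217, 218]
174 [90, 97, 120, 162, 201, 228, 238, 243, 244, 244, 244, 244, 244, 244, 244, 244, 244, 244, 244, 244, 244, 244, 244, 243, 225, 149, 86, 127, 205, 240, 245, 244, 244, 244, 244]
177 [91, 97, 119, 158, 197, 225, 236, 242, 243, 243, 243, 243, 243, 243, 243, 243, 243, 243, 243, 243, 243, 243, 243, 242, 224, 147, 85, 132, 209, 240, 244, 243, 243, 244, 243]
180 [90, 97, 118, 157, 196, 224, 236, 241, 243, 243, 243, 243, 243, 243, 243, 243, 243, 243, 243, 243, 244, 244, 244, 243, 225, 147, 93, 152, 223, 242, 244, 244, 244, 244, 244]
183 [96, 94, 115, 155, 198, 225, 237, 243, 244, 244, 244, 244, 244, 244, 245, 245,
[... 1078 characters left out ...]
74, 70, 58, 41, 37, 44, 53, 67, 73, 74, 73, 73, 73]
204 [232, 201, 133, 92, 97, 101, 101, 101, 101, 101, 101, 100, 101, 100, 101, 101, 101, 101, 101, 100, 101, 100, 101, 96, 79, 50, 39, 48, 67, 91, 100, 101, 100, 100, 100]
207 [232, 209, 150, 102, 94, 97, 99, 98, 99, 99, 99, 99, 99, 99, 99, 98, 98, 98, 97, 99, 98, 99, 99, 95, 78, 48, 38, 48, 66, 89, 99, 99, 97, 98, 99]
210 [233, 221, 181, 122, 99, 100, 101, 102, 102, 103, 102, 101, 101, 102, 101, 102, 101, 102, 100, 93, 82, 69, 62, 57, 44, 28, 23, 28, 37, 50, 59, 66, 78, 90, 98]
213 [236, 233, 213, 175, 167, 195, 221, 234, 238, 237, 236, 236, 236, 236, 236, 237, 237, 233, 201, 129, 53, 15, 11, 13, 11, 14, 10, 12, 11, 12, 10, 13, 34, 93, 171]
```

View pics/w13c.png

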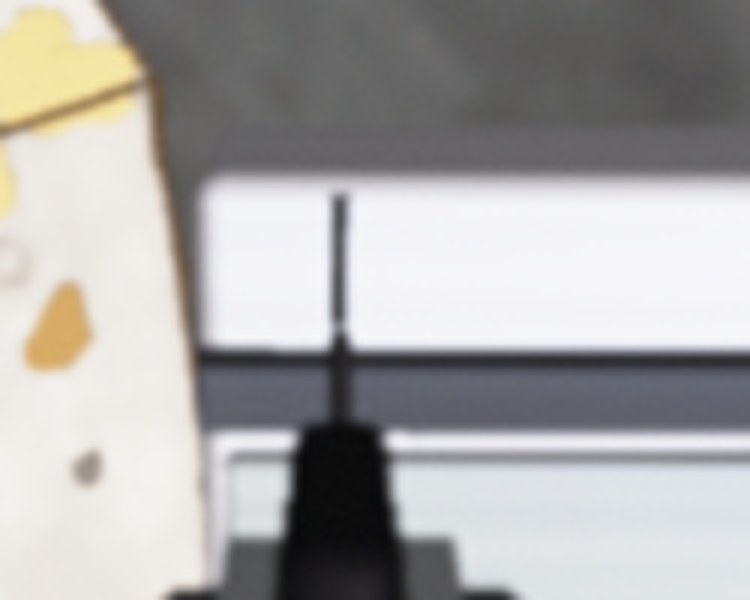

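The pointer bar lies on the mark line (both at crop x 340), with travel at 34.9 mm. Last picture: a composite of the wells and the bystanders.

```bash
python3 - <<'E'
from h import *
c,im=snap('wrist','w14'); t,it=snap('top','t2'); s,isc=snap('scene','s2')
a=cv2.resize(im[80:380,330:512],(364,600)); b=cv2.resize(it[155:235,75:375],(430,150)) 
d=cv2.resize(isc[160:255,130:350],(430,186)); e=cv2.resize(it[165:215,170:250],(430,264))
cv2.imwrite('pics/fin.png',np.hstack([a,np.vstack([b,d,e])]))
B=[[579.4,119.7,16],[591.7,168.3,16],[604,216.8,16]]
print("bay px (panel)",((proj(c,B)-[330,80])*2).round(), "mouth-level",((proj(c,np.array(B)+[0,0,28])-[330,80])*2).round())
E
```

```text
bay px (panel) [[134. 402.]
 [158. 281.]
 [187. 139.]] mouth-level [[177. 456.]
 [209. 321.]
 [248. 157.]]
```

View pics/fin.png

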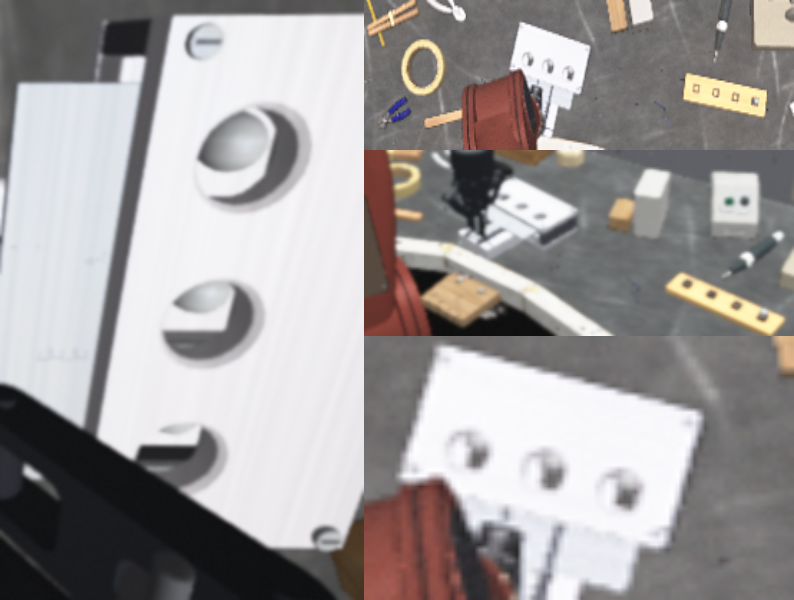

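```bash
python3 - <<'E'
from h import *
c=cam("wrist"); th=-.245; x=np.array([np.cos(th),np.sin(th)]); y=np.array([-np.sin(th),np.cos(th)])
for n,(w,L) in enumerate([((604,216.8),[(200,160),(235,140),(268,150),(198,180),(240,190),(275,120),(300,150)]),((591.7,168.3),[(170,308),(203,298),(232,290),(200,320),(222,331),(200,345)])]):
    for p in L:
        o=[]
        for z in(33,25,16,6):
            q=ray(c,np.array(p)/2+[330,80],z)[0][:2]-w; o.append("z%d (%.0f,%.0f)"%(z,q@x,q@y))
        print(n,p,*o)
o=-c[2][:3,:3].T@c[2][:3,3]; print("cam",o.round())
im=cv2.imread('pics/w14.png'); g=cv2.cvtColor(im,6)
print("well0"); print(g[128:188:3,424:488:3])
E
```

```text
0 (200, 160) z33 (-6,-3) z25 (-0,-5) z16 (6,-7) z6 (12,-9)
0 (235, 140) z33 (3,3) z25 (9,1) z16 (15,-0) z6 (23,-2)
0 (268, 150) z33 (13,-0) z25 (20,-2) z16 (27,-3) z6 (35,-5)
0 (198, 180) z33 (-5,-9) z25 (0,-11) z16 (6,-13) z6 (13,-16)
0 (240, 190) z33 (8,-12) z25 (14,-14) z16 (21,-17) z6 (28,-20)
0 (275, 120) z33 (13,8) z25 (20,7) z16 (27,6) z6 (34,5)
0 (300, 150) z33 (23,-0) z25 (29,-2) z16 (37,-4) z6 (45,-5)
1 (170, 308) z33 (-5,-1) z25 (0,-6) z16 (6,-10) z6 (13,-16)
1 (203, 298) z33 (5,2) z25 (11,-2) z16 (17,-6) z6 (24,-11)
1 (232, 290) z33 (13,5) z25 (20,1) z16 (27,-3) z6 (34,-8)
1 (200, 320) z33 (5,-6) z25 (11,-10) z16 (18,-15) z6 (25,-21)
1 (222, 331) z33 (13,-10) z25 (20,-14) z16 (27,-20) z6 (34,-25)
1 (200, 345) z33 (7,-15) z25 (13,-20) z16 (20,-25) z6 (27,-32)
cam [506. 272. 188.]
well0
[[243 241 242 244 241 243 244 244 244 245 243 243 241 242 243 240 240 243
  244 242 240 241]
 [243 241 242 244 242 244 244 245 245 244 237 230 222 221 222 226 235 244
  244 242 240 242]
 [243 241 243 242 242 244 244 243 233 208 229 227 166 166 180 196 202 218
  236 241 240 242]
 [242 242 244
[... 868 characters left out ...]
7 242 241 132  93  91  90 118
  188 192 238 239]
 [243 230 243 243 243 242 240 241 241 240 242 242 234 104  94  91  93 168
  189 211 240 240]
 [244 231 242 243 242 243 244 243 240 240 243 226 115  95  94  94 144 184
  198 241 239 241]
 [244 236 233 243 242 244 244 242 240 241 210 102  94  96  97 153 184 188
  240 242 239 242]
 [243 242 227 239 240 241 241 237 212 150  96  94  95 109 161 188 190 238
  245 241 240 243]
 [242 244 240 217 155 111 105 106  99  99  98 105 141 186 190 197 237 244
  244 240 240 242]
 [242 244 245 241 219 207 184 159 153 165 180 188 193 197 229 241 242 245
  243 239 241 242]
 [242 244 245 246 244 236 221 210 204 204 203 208 233 242 242 242 243 245
  242 239 242 241]]
```

The geometry agrees for all three balls. Seen through the open mouths, each lies below the slide at about z 16 mm on its well's y-line, rolled about 13 mm along +x in its bay. Their limbs match that prediction: well 0 centre at panel (227,138), well 1 lower limb at 312, well 2 limb near 432. No ball stands proud any more. Travel is on the mark, so I'm handing in.

```bash
python3 - <<'E'
from h import *
p,r,s=pose(); print(p.round(1),s['gripper_width'],s['time_s'],s['ft_force'].round(1))
print(job.finish_job())
E
```

```text
[487.6 193.7  45.5] 0.10159497766162007 28.4 [10.6 -0.5 -5.3]
the job is handed in; nothing more can be done
None
```

I put the three large balls in the three wells and pulled the slide out to the mark. I handed the job in at 28.4 s, still gripping the slide; `finish_job` gives no verdict.

- **Slide:** in the wrist picture the pointer bar lines up with the scribed mark. Measured travel was 34.9 mm against 35 mm, with about 11 N of spring pull at the wrist.
- **Balls:** all three were seen seated in their wells before the pull, and none stands proud of the plate any more. Balls 0 and 1 match the geometry of a ball lying about 16 mm above the bench, roughly 13 mm along +x from below their wells. The ball under well 2 is mostly hidden by the gripper; only a sliver of its edge is visible, where a dropped ball should be.
- **Rest of the scene:** the small ball is still in the rack. The tape roll and stick look unmoved in the last top view. I did not check the steel block separately, but the arm touched nothing besides the balls and the grip.

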